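# Clamp a slate against the stop with the crank screw clamp

### The job

Gently push the slate tile squarely home against the back stop of the screw clamp's bed. Then take the wooden knob and wind the crank clockwise until the pad meets the slate, snug it down by feel so the slate is firmly held but in no danger of cracking, and let go. Leave everything else on the bench as it is.

Things in the scene. Friction and masses are not known exactly. Their poses are not given: they have to be found in the camera images.
- clamp: Grey C-shaped screw clamp, fixed. Origin on the bench exactly under the vertical screw axis; +x runs from the open mouth to the back stop, y along the stop, z up. Sizes in mm. Steel bed x -100 to +100, 150 wide (y), top 15 above the bench. Behind the stop a column carries an arm over the bed: underside 78, top 104 above the bench (boss 108), 44 wide, from x=-22 back.
- back_stop (a point): Middle of the back stop's front face, at clamp x=+45 mm, 25 mm above the bench: a straight steel bar across the bed, 140 mm long (y), rising 20 mm above the bed. The slate's far edge belongs flat against it.
- crank_hub (a point): Top of the crank's hub, on the screw axis; the crank arm is up to 3 mm lower. Feel: winding the free screw takes a steady 7 to 8 N at the knob along its path (5 N or so when read just after stopping); once the pad bears, this rises 0.07 N per N of clamping. 4 to 6 N above free winding is snug; under 3 N above is too loose, over 7 too tight, at 10 the slate cracks.
- knob_grip (a point): Middle of the crank's wooden knob: upright handle 24 mm in diameter, 44 mm tall, 45 mm from the screw axis, free to spin on its pin, so it can be carried round in a circle without turning the hand. Starts at any angle, 154 to 162 mm above the bench. Clockwise from above lowers crank, knob and pad together, 20 mm per turn (3.18 mm per rad), 9 rad at most; it stays where it is left.
- pad: The steel pad under the clamp's screw, a disc 26 mm in diameter, that presses on the slate and does not turn with the crank. Its origin is a point on the screw axis 43 mm below its face. The pad sits on a stiff spring of 60 N per mm.
- pad_face (a point): Centre of the pad's underside, the face that meets the slate; starts about 17 to 26 mm above the bed, at least 5 mm clear of the slate. Winding on would bring it right down to the bed.
- slate: Dark slate tile, 170 mm deep (its x), 140 mm wide (its y), 0.4 to 0.65 kg, on the bed, overhanging its front; sliding it takes 3 to 8 N. Origin at the centre of its underside. Riven top, stepped across the width, 6 to 12 mm thick: the pad may meet any step, so its stopping height is not known beforehand. Starts about 20 to 45 mm short of the stop, turned up to 7 degrees.
- slate_near (a point): Middle of the slate's near edge (away from the stop), 4 mm above its underside: the edge to push on, always overhanging the front of the bed by 25 mm or more, its underside 15 mm above the bench.
- slate_far (a point): Middle of the slate's far edge, 4 mm above its underside, which belongs against the back stop.
- mallet: Wooden mallet, 230 mm long, head 75 x 120 x 68 mm, lying beside the clamp; bystander. Origin on the bench under the handle's head end.
- punch_block: Steel hole punch block 70 x 50 x 82 mm tall, beside the clamp; bystander. Origin at the centre of its underside.
- hook_a: A copper slate hook, 100 mm long, of 4 mm wire, lying beside the clamp's mouth; bystander. Origin near its middle.
- hook_tin: Tin of copper slate hooks, 84 mm in diameter, 102 mm tall; bystander. Origin at the centre of its underside.
- scrap_slate: Small slate offcut 110 x 70 x 7 mm; bystander. Origin at the centre of its underside.
- pencil: Carpenter's pencil, 168 mm long, 8 mm thick; bystander. Origin at its middle.
- try_square: Try square, dark wooden stock 110 mm long, steel blade 150 mm; bystander. Origin under the stock's middle.
There are look-alikes about, which are no part of the job. What is shaped like the slate but blue or turquoise is not meant.

How it is judged:
By the outcome, as a careful person would: the job done as asked, in the order asked, and still so for the second after the job is handed in, with the robot touching nothing.
It also fails if it takes over 70 s, if anything falls off the work surface, if the arm or the gripper's body presses on something with over 40 N, if the wrist force passes 120 N, or if a joint passes its speed limit or range.

### The arm

A 7-joint arm with a two-finger parallel gripper is mounted at the origin on the work surface. World frame = base frame: x ahead of the robot, y to its left, z up, the work surface at z = 0. Lengths are in m, angles in rad, forces in N, time in s.
With the tool pointing down it reaches from about 0.4 to 0.75 m from the base axis. Payload 19.5 kg.
Tool frame: the origin (TCP) lies at the very end of the fingers, on their centre line; the grasp point (between the pads) lies 19 mm behind it (manip.tcp_to_grasp is the distance from the TCP to the grasp point, in m); y points along the fingers, z is the direction in which the jaws open and shut, and the axes are right-handed (so a half turn about y gives the same grasp; the last joint's range is limited). The gripper opens to 85 mm and grips with 20 to 120 N. Pads are 22 mm wide; open, the fingers measure 114 mm over their backs; the gripper's body (76 mm by 85 mm) begins 54 mm behind the grasp point. The pads swing forward as they close: fully open they stand 13 mm farther back than shut.
Start: joints at [-0.042, 0.707, -0.028, 1.485, 0.022, 0.951, -0.075], TCP at [0.575, 0, 0.231] pointing down, gripper open.
Joint ranges: [-2.71, 2.71], [-0.32, 2.16], [-1.57, 1.52], [0, 2.45], [-1.46, 4.6], [0, 2.02], [-2.83, 2.83]. Speed limits (rad/s): [1.89, 1.89, 2.57, 2.57, 3.01, 3.01, 3.01].

### API

Orientations are given as a 3x3 rotation matrix whose columns are the frame's x, y, z axes.
In Python, from workcell import manip gives the robot as it stands.
- The arm moves only by the shell command python3 -m creep 'ROWS' [FORCE]. ROWS is text: rows parted by semicolons, each of 7 numbers parted by spaces: the shift along the world's x, y, z in m, then the turn, a rotation vector about the world's x, y, z in rad, then the finger opening in m, from 0 to 0.0854. A call has 1 to 5 rows; each row is the pose to reach, as a shift and turn from the pose measured when the call began; what a row does not reach only later rows make up. A row lasts 1/10 s, in which the tool goes at most 50 mm and 8.59 degrees, less where a joint would pass 70% of its speed; a pose out of reach is approached as far as the arm can. A call with a gripper value outside its range is refused whole. The fingers move at their own pace and stop on an object; FORCE is the grip in N (left out, the last holds). Time passes only in rows, so rows that repeat a pose let the fingers close. It gives the time, the measured TCP pose, the force and the opening at its end, in the units of the state.
- manip.observe(): the state, without advancing time (a new reading comes with each control period).
- manip.capture(name): name is "scene" or "side" or "wrist"; returns the picture (420x560x3 uint8, blue, green, red); there is no depth.
- manip.camera_model(name): a dict with "intrinsics" (3x3 intrinsics, pixels), "camera_from_world" (4x4, takes a point from world to camera coordinates). Camera axes: x right, y down, z forward; pixel columns grow to the right and rows downward; lengths in m; the calibration is good to about 2 mm. A picture is of the moment at which its call begins: read the wrist's pose just before it. camera_model takes no time and is no camera call; for the wrist camera it gives the pose at the moment of the call.
- manip.sign_off(): hands the job in, once; it reports no verdict.
The state is a dict: "time_s": time; "q": joint angles; "joint_velocities": joint speeds; "tau": joint torques, N m; "tcp_pos": TCP position; "orientation": TCP orientation; "ft_force": force on the tool from outside, world axes, zero at the start; "torque": the same for the moment, N m; "gripper_width": opening from 0.0 (shut) to 1.0 (fully open).
Only numpy, scipy, OpenCV 4.12 (cv2) and the standard library are available. Lean on these libraries where they do the work, as an engineer would, in place of code of your own. Each camera call takes 0.05 s, during which the arm holds its last target.

## Working session

There is one attempt and no reset: what is moved stays moved. The work goes in short steps, Python scripts to look and compute and a shell command to move; the robot and the scene stay as the last step left them, time stands still between calls to the robot, and variables do not carry over. Pictures are saved under pics/ and viewed, and the job is handed in when it is done.

```bash
ls -la; mkdir -p pics; python3 - <<'E'
from workcell import manip
import cv2
for n in ("scene","side","wrist"):
    m=manip.camera_model(n); print(n,m)
    cv2.imwrite(f"pics/{n}0.png",manip.capture(n))
print(manip.observe(), manip.tcp_to_grasp)
E
```

```text
total 12
drwxr-xr-x  3 agent agent 4096 Dec  7 14:14 .
drwxr-xr-x 23 root  root  4096 Dec  7 14:14 ..
drwxr-xr-x  2 agent agent 4096 Dec  7 14:14 pics
scene {'intrinsics': array([[465.23918038,   0.        , 279.65780125],
       [  0.        , 465.23918038, 207.74470348],
       [  0.        ,   0.        ,   1.        ]]), 'camera_from_world': array([[ 0.5092104 ,  0.86036726,  0.0217475 , -0.23137878],
       [ 0.51596075, -0.28495313, -0.80782809, -0.18097471],
       [-0.68883182,  0.42257532, -0.58901683,  1.99678216],
       [ 0.        ,  0.        ,  0.        ,  1.        ]])}
side {'intrinsics': array([[430.98525378,   0.        , 278.48699336],
       [  0.        , 430.98525378, 210.53497292],
       [  0.        ,   0.        ,   1.        ]]), 'camera_from_world': array([[ 0.98676244, -0.16154627, -0.0142369 , -0.53726332],
       [-0.12570942, -0.70648284, -0.69647623,  0.11054081],
       [ 0.10245502,  0.6890463 , -0.71743862,  1.18511568],
       [ 0.        ,  0.        ,  0.        ,  1.        ]])}
wrist {'intrinsics': array([[312.87509844,   0.        , 282.717
[... 599 characters left out ...]
 ]), 'joint_velocities': array([ 0.00016583, -0.00107852,  0.00057995, -0.00059421, -0.00015658,
       -0.00134426, -0.00014786]), 'tau': array([-2.72933512e-04, -8.83303356e+01,  1.23416293e+00, -2.36189121e+01,
        1.69090542e-02,  5.40951354e-03,  2.67545431e-05]), 'tcp_pos': array([5.74794656e-01, 4.51542749e-06, 2.30948488e-01]), 'orientation': array([[-1.51997328e-05, -8.31025515e-04,  9.99999655e-01],
       [-9.99999999e-01, -3.18894233e-05, -1.52262390e-05],
       [ 3.19020656e-05, -9.99999654e-01, -8.31025029e-04]]), 'ft_force': array([ 0.12063525, -0.20623091,  0.34744064]), 'torque': array([-0.05218748,  0.0322735 ,  0.04878318]), 'gripper_width': 0.9998159052239516} 0.0187
```

View pics/scene0.png

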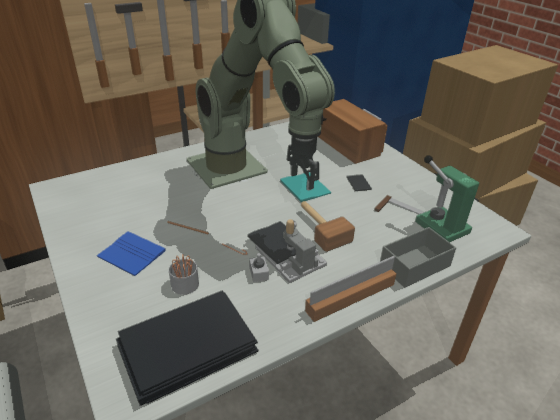

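View pics/side0.png

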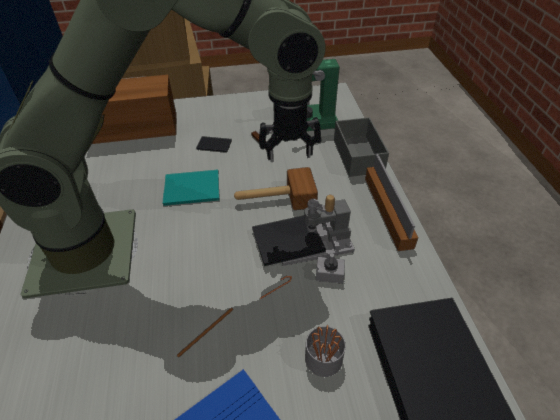

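View pics/wrist0.png

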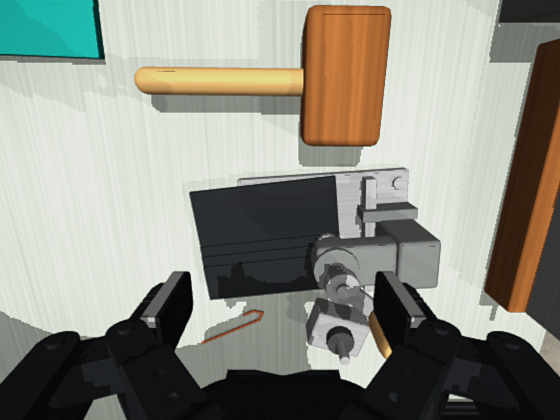

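The three views show the dark slate in the clamp's mouth (wrist ≈ 265,235), knob partly hidden by the right finger (380,335), and the mallet above it. The blue tile (scene 130,252), turquoise tile (305,187) and black stack (187,343) are look-alikes. I'll enlarge.

```bash
python3 - <<'E'
import cv2
a=cv2.imread("pics/scene0.png")[190:300,210:370]; cv2.imwrite("pics/scene0z.png",cv2.resize(a,None,fx=5,fy=5,interpolation=cv2.INTER_CUBIC))
a=cv2.imread("pics/side0.png")[160:300,225:425]; cv2.imwrite("pics/side0z.png",cv2.resize(a,None,fx=4,fy=4,interpolation=cv2.INTER_CUBIC))
a=cv2.imread("pics/wrist0.png")[150:370,180:460]; cv2.imwrite("pics/wrist0z.png",cv2.resize(a,None,fx=2.7,fy=2.7,interpolation=cv2.INTER_CUBIC))
E
```

```text
(no output)
```

View pics/scene0z.png

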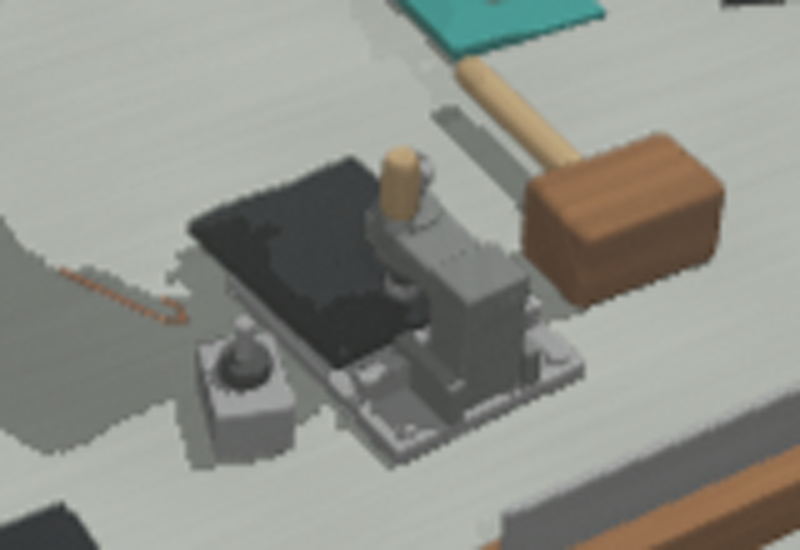

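View pics/side0z.png

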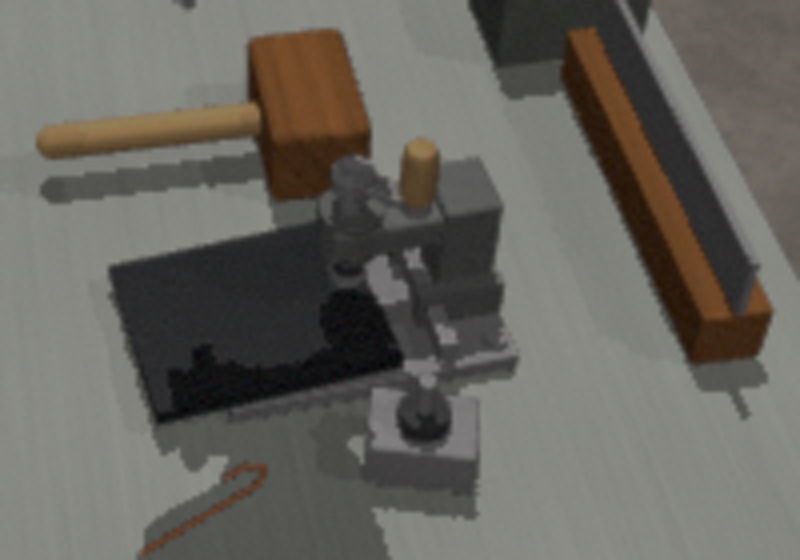

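View pics/wrist0z.png

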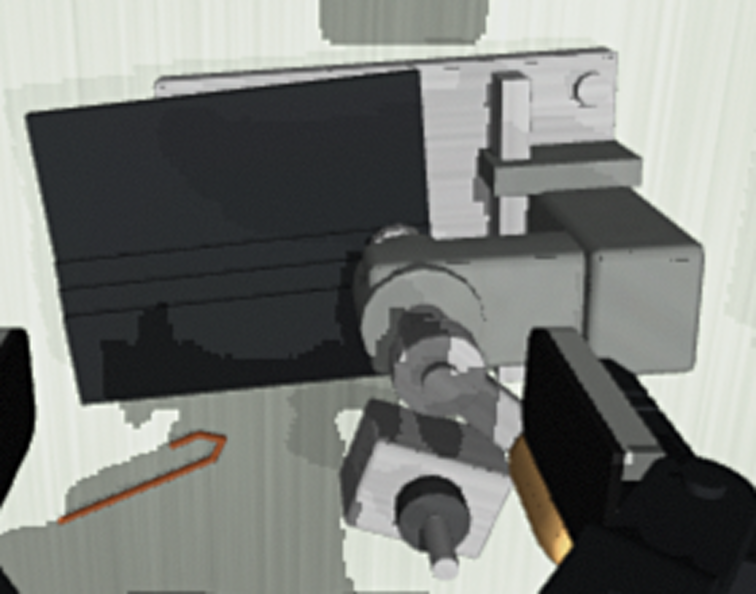

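```bash
cat > h.py <<'E'
import numpy as np, cv2, glob
from workcell import manip
M0={'scene':None,'side':None}
def ray(m,px):
    K=m["intrinsics"];T=m["camera_from_world"];R=T[:3,:3];o=-R.T@T[:3,3]
    d=R.T@np.linalg.solve(K,np.array([px[0],px[1],1.0]));return o,d/np.linalg.norm(d)
def plane(m,px,z):
    o,d=ray(m,px);return o+d*(z-o[2])/d[2]
def tri(l):
    A=np.zeros((3,3));b=np.zeros(3)
    for m,p in l:
        o,d=ray(m,p);P=np.eye(3)-np.outer(d,d);A+=P;b+=P@o
    x=np.linalg.solve(A,b);return x,[round(1000*np.linalg.norm((np.eye(3)-np.outer(ray(m,p)[1],ray(m,p)[1]))@(x-ray(m,p)[0])),1) for m,p in l]
def proj(m,X):
    T=m["camera_from_world"];c=T[:3,:3]@np.asarray(X)+T[:3,3];u=m["intrinsics"]@c;return u[:2]/u[2]
E
python3 - <<'E'
from h import *
np.set_printoptions(precision=4,suppress=True)
w=manip.camera_model("wrist");s=manip.camera_model("scene");d=manip.camera_model("side")
W=lambda x,y:(180+x/2.7,150+y/2.7)
S=lambda x,y:(210+x/5,190+y/5)
D=lambda x,y:(225+x/4,160+y/4)
print("cam",ray(w,(0,0))[0])
print("bed L,R far corners",plane(w,W(156,90),.015),plane(w,W(614,60),.015))
print("stop top front", plane(w,W(491,75),.035),plane(w,W(488,150),.035), 'back',plane(w,W(529,75),.035))
for p in [(27,115),(417,70),(83,403),(430,235)]: print("slate",plane(w,W(*p),.025))
print("knob mid",tri([(s,S(401,184)),(d,D(420,173))]))
print("knob top",tri([(s,S(402,150)),(d,D(423,143))]))
print("arm top corner col", plane(w,W(703,252),.104),plane(w,W(695,370),.104),plane(w,W(590,255),.104))
print("boss c",plane(w,W(422,325),.108))
print("side bed corner", plane(d,D(517,350),.015))
print("scene bed corner", plane(s,S(585,365),.015),plane(s,S(398,457),.015))
for p in [(110,268),(160,418),(403,360)]: print("slate side",plane(d,D(*p),.02))
for p in [(190,225),(345,368),(350,157)]: print("slate scene",plane(s,S(*p),.02))
print("punch top", plane(w,W(360,515),.082),plane(w,W(475,558),.082),plane(w,W(510,475),.082),plane(w,W(395,440),.082))
print("hook",plane(w,W(62,520),.004),plane(w,W(225,438),.004))
E
```

```text
cam [0.5748 0.076  0.3734]
bed L,R far corners [0.5222 0.0003 0.015 ] [0.7182 0.0134 0.015 ]
stop top front [0.6611 0.0108 0.035 ] [ 0.6623 -0.0208  0.035 ] back [0.6765 0.0108 0.035 ]
slate [ 0.4686 -0.0084  0.025 ]
slate [0.6327 0.0109 0.025 ]
slate [ 0.4826 -0.1483  0.025 ]
slate [ 0.6422 -0.0628  0.025 ]
knob mid (array([ 0.6621, -0.0905,  0.1584]), [np.float64(0.9), np.float64(0.9)])
knob top (array([ 0.6621, -0.0907,  0.1845]), [np.float64(0.8), np.float64(0.8)])
arm top corner col [ 0.7213 -0.0376  0.104 ] [ 0.7254 -0.0836  0.104 ] [ 0.6825 -0.0387  0.104 ]
boss c [ 0.6252 -0.0635  0.108 ]
side bed corner [ 0.7302 -0.1291  0.015 ]
scene bed corner [0.7265 0.0152 0.015 ] [ 0.7378 -0.1327  0.015 ]
slate side [ 0.4688 -0.0121  0.02  ]
slate side [ 0.4851 -0.1478  0.02  ]
slate side [ 0.6515 -0.1281  0.02  ]
slate scene [ 0.4835 -0.1436  0.02  ]
slate scene [ 0.6581 -0.1235  0.02  ]
slate scene [ 0.4713 -0.0091  0.02  ]
punch top [ 0.6089 -0.1648  0.082 ] [ 0.6582 -0.1866  0.082 ] [ 0.6695 -0.1452  0.082 ] [ 0.6219 -0.1286  0.082 ]
hook [ 0.4611 -0.2326  0.004 ] [ 0.548  -0.1822  0.004 ]
```

Candidates for the slate: dark tile in the clamp's mouth (scene 275,240 / wrist 265,235), blue tile (scene 130,252), turquoise tile (scene 305,187), black stack (scene 187,343), small scrap (scene 359,183). I choose the dark one on the clamp's bed. It has a stepped riven top and overhangs the mouth, and the wrist crop confirms it. The knob candidates are the tan upright on the crank (scene 290,227, side 330,203), the mallet handle (scene 318,215) and the punch's grey plunger (scene 258,263). The tan upright is the knob.

The clamp is at about (0.626,-0.065), yawed about 4.2°. The slate is at about 6.8° and roughly 28 mm short of the stop. I'll back off and turn the jaws parallel to the stop.

```bash
python3 -m creep '-0.04 -0.02 0 0 0 0.14 0.06; -0.08 -0.04 0 0 0 0.28 0.06; -0.12 -0.06 0 0 0 0.42 0.06; -0.138 -0.079 0 0 0 0.56 0.06; -0.138 -0.079 0 0 0 0.70 0.06'; python3 -m creep '0 0 0 0 0 0.14 0.06; 0 0 0 0 0 0.28 0.06; 0 0 0 0 0 0.42 0.06; 0 0 0 0 0 0.56 0.06; 0 0 0 0 0 0.70 0.06'; python3 - <<'E'
from h import *
print(manip.observe()["tcp_pos"],manip.observe()["orientation"],manip.observe()["q"])
m=manip.camera_model("wrist");print(ray(m,(280,210)))
np.save("wm1.npy",m,allow_pickle=True)
cv2.imwrite("pics/wrist1.png",manip.capture("wrist"))
E
```

```text
time_s: 0.65
tcp_pos: [0.4347, -0.0813, 0.2313]
orientation: [[0.646, -0.002, 0.763], [-0.763, -0.002, 0.646], [0.0, -1.0, -0.002]]
ft_force: [1.1, 0.1, -0.8]
gripper_width: 0.702
time_s: 1.15
tcp_pos: [0.4346, -0.0814, 0.2312]
orientation: [[0.987, -0.0, 0.162], [-0.162, -0.002, 0.987], [0.0, -1.0, -0.002]]
ft_force: [-0.1, 0.9, -0.6]
gripper_width: 0.699
[ 0.43462293 -0.08137503  0.23123251] [[ 9.86844764e-01 -3.68962471e-05  1.61670684e-01]
 [-1.61670286e-01 -2.45654217e-03  9.86841773e-01]
 [ 3.60740095e-04 -9.99996982e-01 -2.43019081e-03]] [ 0.40231158  0.5461984  -0.48077531  1.93264133  0.36452287  0.74847211
  1.11879676]
(array([ 0.35805637, -0.06992754,  0.37362649]), array([ 0.28449486, -0.05688749, -0.95698824]))
```

View pics/wrist1.png

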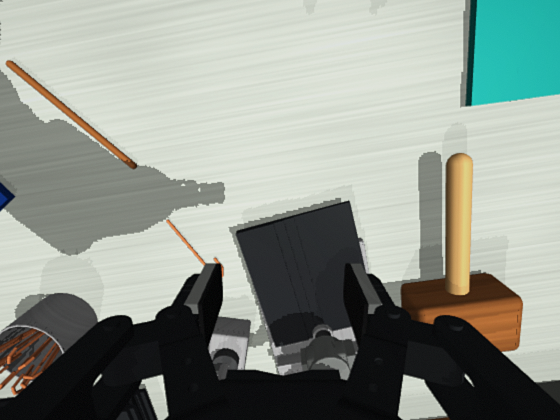

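The wrist view shows the slate's near edge running from (234,230) to (349,201) between the fingers. The hook tip is at (220,272) and clear of my path. I'll refine the edge.

```bash
python3 - <<'E'
from h import *
m=np.load("wm1.npy",allow_pickle=True).item()
a=cv2.imread("pics/wrist1.png")[185:385,200:400]; cv2.imwrite("pics/w1z.png",cv2.resize(a,None,fx=3,fy=3,interpolation=cv2.INTER_CUBIC))
for p in [(234,230),(349,201)]:
    for z in (.015,.025): print(plane(m,p,z))
E
```

```text
[ 0.48082348 -0.15094412  0.015     ]
[ 0.47740023 -0.14868504  0.025     ]
[ 0.46683442 -0.00862396  0.015     ]
[ 0.46380124 -0.01033335  0.025     ]
```

View pics/w1z.png

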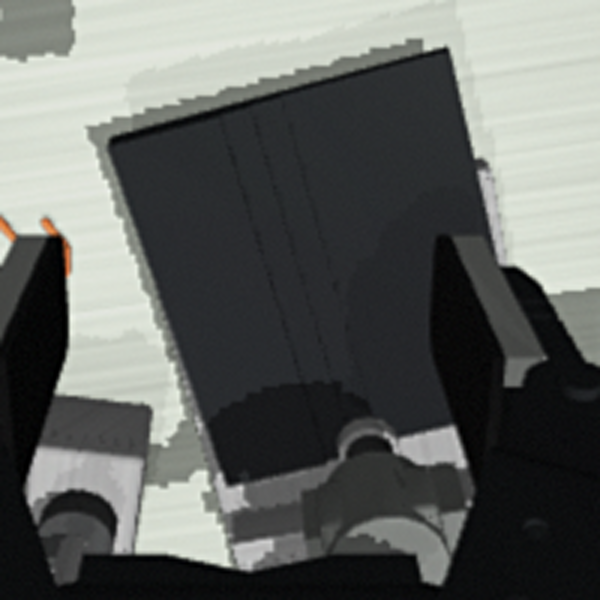

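```bash
python3 -m creep '0 0 -0.04 0 0 0.12 0.06; 0 0 -0.08 0 0 0.236 0.06; 0 0 -0.12 0 0 0.236 0.06; 0 0 -0.16 0 0 0.236 0.06; 0 0 -0.20 0 0 0.236 0.06';  python3 -m creep '0 0 -0.008 0 0 0 0.06; 0 0 -0.015 0 0 0 0.06;0 0 -0.02 0 0 0 0.06'; python3 - <<'E'
from h import *
cv2.imwrite("pics/side2.png",cv2.resize(manip.capture("side")[180:330,170:370],None,fx=4,fy=4,interpolation=cv2.INTER_CUBIC))
cv2.imwrite("pics/wrist2.png",manip.capture("wrist"))
E
```

```text
time_s: 1.7
tcp_pos: [0.4344, -0.0817, 0.0298]
orientation: [[0.997, 0.0, -0.079], [0.079, -0.002, 0.997], [0.0, -1.0, -0.003]]
ft_force: [1.5, 0.3, -1.5]
gripper_width: 0.701
time_s: 2.0
tcp_pos: [0.4346, -0.0817, 0.0097]
orientation: [[0.997, 0.001, -0.078], [0.078, -0.003, 0.997], [0.001, -1.0, -0.003]]
ft_force: [0.9, 0.3, 0.1]
gripper_width: 0.704
```

View pics/side2.png

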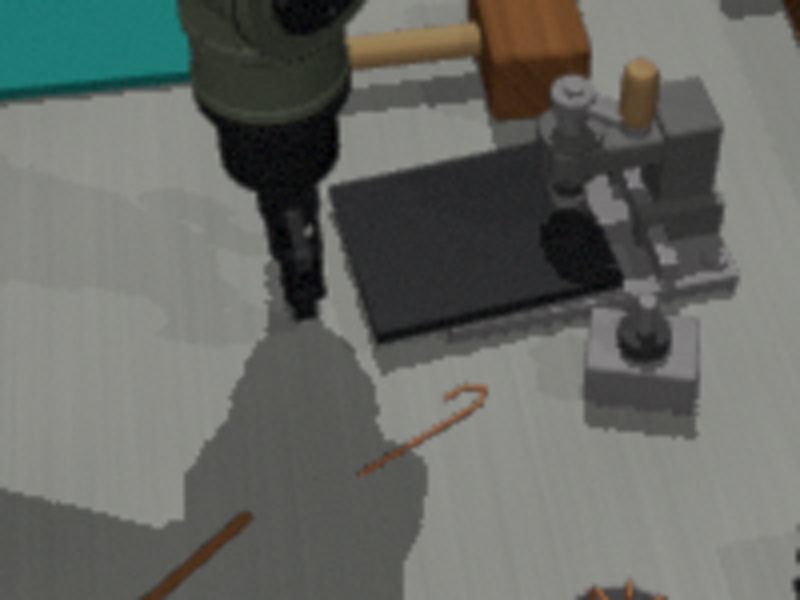

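View pics/wrist2.png

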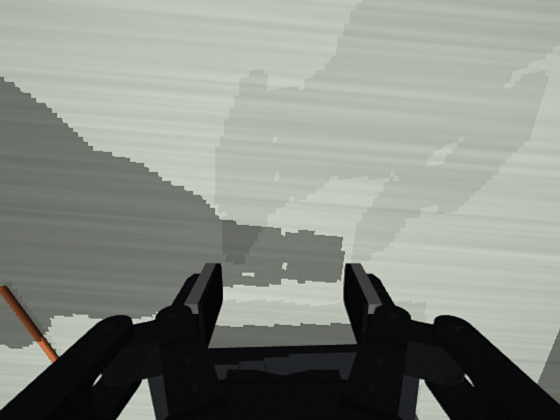

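The side view shows the fingertips beside the near edge: near finger's tip at zoom (305,318), slate edge from (330,190) to (378,338).

```bash
python3 - <<'E'
from h import *
d=manip.camera_model("side")
for z in (.005,.01,.015,.02): print(z,plane(d,(170+305/4,180+318/4),z))
c=np.cos(.073);s=np.sin(.073)
# near edge & far edge in side, clamp features
D=lambda x,y:(170+x/4,180+y/4)
for p in [(330,190),(378,338)]: print(plane(d,D(*p),.02))
print('far corner',plane(d,D(622,285),.02))
E
python3 -m creep '0 0 -0.004 0 0 0 0.06; 0.005 0.0004 -0.005 0 0 0 0.06;0.010 0.0007 -0.005 0 0 0 0.06'
```

```text
0.005 [ 0.43914135 -0.11148926  0.005     ]
0.01 [ 0.43905106 -0.1153916   0.01      ]
0.015 [ 0.43896077 -0.11929395  0.015     ]
0.02 [ 0.43887049 -0.1231963   0.02      ]
[ 0.46858303 -0.01399814  0.02      ]
[ 0.483805   -0.14759765  0.02      ]
far corner [ 0.64983991 -0.13215973  0.02      ]
time_s: 2.4
tcp_pos: [0.4452, -0.0811, 0.0051]
orientation: [[0.997, 0.001, -0.078], [0.078, -0.003, 0.997], [0.001, -1.0, -0.003]]
ft_force: [-0.3, -0.2, -0.0]
gripper_width: 0.7
```

```bash
python3 -m creep '0.003 0.0002 0 0 0 0 0.06; 0.006 0.0004 0 0 0 0 0.06; 0.009 0.0007 0 0 0 0 0.06; 0.012 0.0009 0 0 0 0 0.06; 0.015 0.0011 0 0 0 0 0.06'; python3 -m creep '0.003 0.0002 0 0 0 0 0.06; 0.006 0.0004 0 0 0 0 0.06; 0.009 0.0007 0 0 0 0 0.06; 0.012 0.0009 0 0 0 0 0.06; 0.015 0.0011 0 0 0 0 0.06'
```

```text
time_s: 2.9
tcp_pos: [0.4604, -0.08, 0.0051]
orientation: [[0.997, 0.001, -0.078], [0.078, -0.003, 0.997], [0.001, -1.0, -0.003]]
ft_force: [0.2, -0.1, 0.3]
gripper_width: 0.705
time_s: 3.4
tcp_pos: [0.4755, -0.079, 0.0051]
orientation: [[0.997, 0.001, -0.078], [0.078, -0.003, 0.997], [0.001, -1.0, -0.003]]
ft_force: [-3.7, -0.5, 0.2]
gripper_width: 0.706
```

```bash
python3 - <<'E'
from h import *
cv2.imwrite("pics/side3.png",cv2.resize(manip.capture("side")[180:330,210:410],None,fx=4,fy=4,interpolation=cv2.INTER_CUBIC))
cv2.imwrite("pics/scene3.png",cv2.resize(manip.capture("scene")[190:300,210:370],None,fx=5,fy=5,interpolation=cv2.INTER_CUBIC))
E
```

```text
(no output)
```

View pics/side3.png

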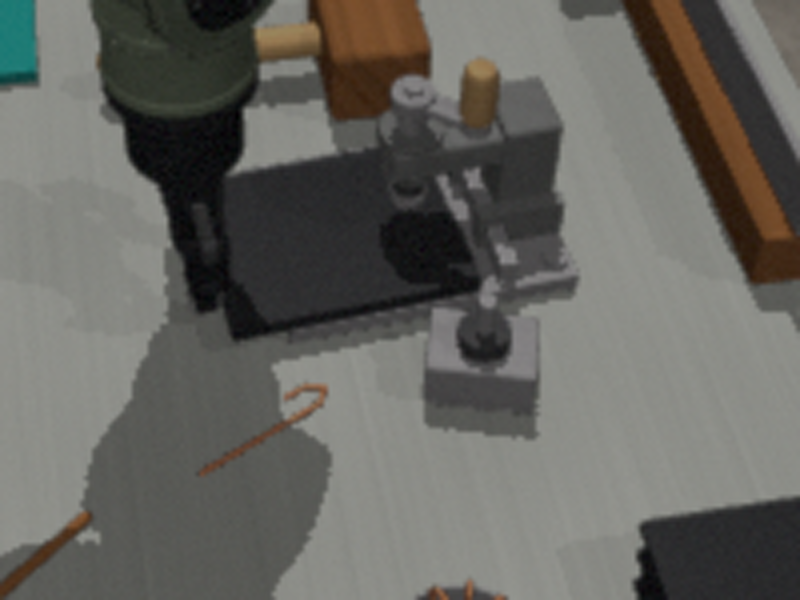

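View pics/scene3.png

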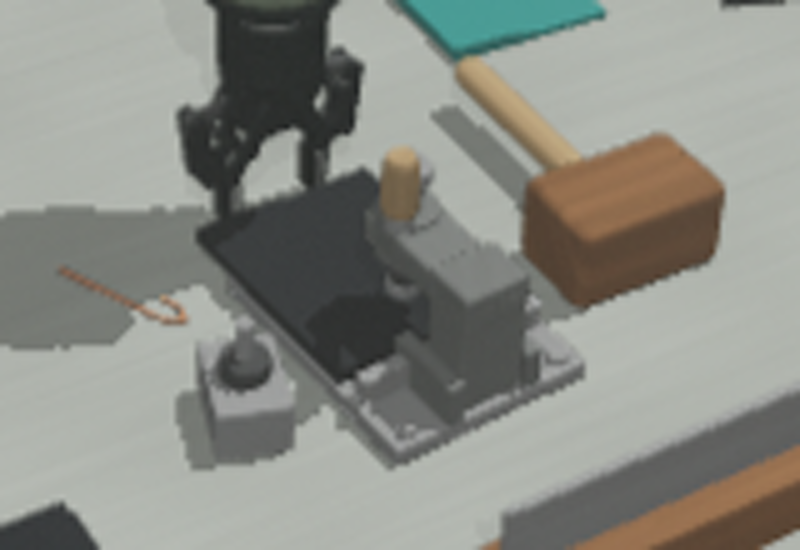

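The slate is sliding with both fingers on the edge (side 225,250) at about 4 N, roughly 15 mm to go. I'll continue more slowly.

```bash
python3 -m creep '0.002 0.0001 0 0 0 0 0.06; 0.004 0.0003 0 0 0 0 0.06; 0.006 0.0004 0 0 0 0 0.06; 0.008 0.0006 0 0 0 0 0.06; 0.010 0.0007 0 0 0 0 0.06'; python3 -m creep '0.0015 0.0001 0 0 0 0 0.06; 0.003 0.0002 0 0 0 0 0.06'
```

```text
time_s: 4.0
tcp_pos: [0.4861, -0.0782, 0.0051]
orientation: [[0.997, 0.002, -0.078], [0.078, -0.003, 0.997], [0.002, -1.0, -0.003]]
ft_force: [-4.4, -0.2, 1.4]
gripper_width: 0.702
time_s: 4.2
tcp_pos: [0.4892, -0.078, 0.0051]
orientation: [[0.997, 0.002, -0.078], [0.078, -0.003, 0.997], [0.002, -1.0, -0.003]]
ft_force: [-4.4, -0.9, 1.5]
gripper_width: 0.704
```

```bash
for i in 1; do python3 -m creep '0.001 0.0001 0 0 0 0 0.06; 0.002 0.0001 0 0 0 0 0.06'; done; python3 -m creep '0.001 0.0001 0 0 0 0 0.06'
```

```text
time_s: 4.4
tcp_pos: [0.4896, -0.078, 0.005]
orientation: [[0.997, -0.002, -0.078], [0.078, -0.003, 0.997], [-0.002, -1.0, -0.003]]
ft_force: [-17.6, 2.4, 12.8]
gripper_width: 0.705
time_s: 4.5
tcp_pos: [0.4894, -0.078, 0.005]
orientation: [[0.997, -0.004, -0.077], [0.077, -0.004, 0.997], [-0.004, -1.0, -0.003]]
ft_force: [-8.9, 0.9, 5.9]
gripper_width: 0.701
```

Force rose sharply at x=0.4896, so the stop is reached. I'll check squareness.

```bash
python3 - <<'E'
from h import *
cv2.imwrite("pics/side4.png",cv2.resize(manip.capture("side")[200:290,240:390],None,fx=5,fy=5,interpolation=cv2.INTER_CUBIC))
cv2.imwrite("pics/scene4.png",cv2.resize(manip.capture("scene")[210:290,240:350],None,fx=7,fy=7,interpolation=cv2.INTER_CUBIC))
print(manip.observe()["ft_force"])
E
```

```text
[-11.35345685   0.98919832   6.84248313]
```

View pics/side4.png

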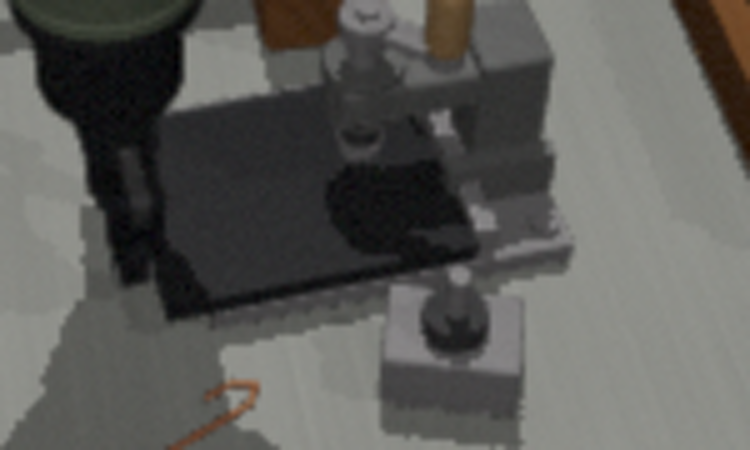

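View pics/scene4.png

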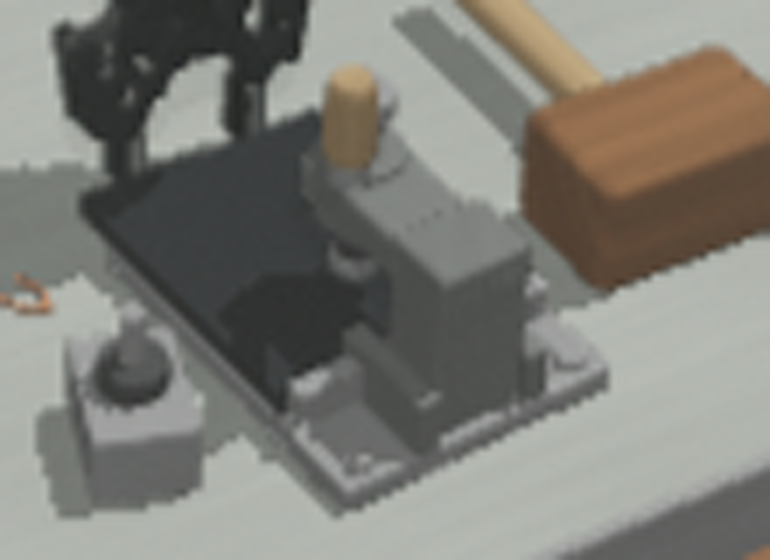

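The slate reads home at the -y corner. To be sure the fingers' yaw isn't holding it off square, I'll back off, shut the fingers and give a single central push, which lets it seat flush.

```bash
python3 -m creep '-0.004 -0.0003 0 0 0 0 0.06; -0.008 -0.0006 0.001 0 0 0 0.06; -0.008 -0.0006 0.003 0 0 0 0.0; -0.008 -0.0006 0.003 0 0 0 0;-0.008 -0.0006 0.003 0 0 0 0'; python3 -m creep '0 0 0 0 0 0 0;0.002 0.0001 0 0 0 0 0; 0.004 0.0003 0 0 0 0 0;0.006 0.0004 0 0 0 0 0'
```

```text
time_s: 5.1
tcp_pos: [0.4818, -0.0786, 0.0081]
orientation: [[0.997, -0.003, -0.077], [0.077, -0.004, 0.997], [-0.004, -1.0, -0.003]]
ft_force: [0.3, 1.0, -0.0]
gripper_width: 0.195
time_s: 5.5
tcp_pos: [0.488, -0.0782, 0.008]
orientation: [[0.997, -0.003, -0.077], [0.077, -0.004, 0.997], [-0.004, -1.0, -0.003]]
ft_force: [-0.2, 0.3, -0.6]
gripper_width: 0.004
```

```bash
python3 -m creep '0.0007 0 0 0 0 0 0; 0.0015 0.0001 0 0 0 0 0'; python3 -m creep '0.0007 0 0 0 0 0 0'
```

```text
time_s: 5.7
tcp_pos: [0.4894, -0.0781, 0.008]
orientation: [[0.997, -0.004, -0.077], [0.077, -0.004, 0.997], [-0.004, -1.0, -0.003]]
ft_force: [-4.4, 0.5, 2.7]
gripper_width: 0.003
time_s: 5.8
tcp_pos: [0.4894, -0.0782, 0.0079]
orientation: [[0.997, -0.005, -0.077], [0.077, -0.004, 0.997], [-0.006, -1.0, -0.004]]
ft_force: [-7.5, 0.9, 4.9]
gripper_width: -0.001
```

```bash
python3 -m creep '0.0012 0.0001 0 0 0 0 0;0.0016 0.0001 0 0 0 0 0';python3 -m creep '-0.008 -0.0006 0 0 0 0 0;-0.02 -0.001 0.02 0 0 0 0;-0.02 -0.001 0.06 0 0 0 0.06;-0.02 -0.001 0.11 0 0 0 0.0854;-0.02 -0.001 0.16 0 0 0 0.0854'
```

```text
time_s: 6.0
tcp_pos: [0.4894, -0.0782, 0.0079]
orientation: [[0.997, -0.009, -0.077], [0.077, -0.005, 0.997], [-0.009, -1.0, -0.004]]
ft_force: [-11.8, 0.5, 8.9]
gripper_width: -0.002
time_s: 6.5
tcp_pos: [0.4687, -0.0791, 0.1696]
orientation: [[0.997, -0.009, -0.078], [0.078, -0.004, 0.997], [-0.01, -1.0, -0.004]]
ft_force: [1.2, -2.3, 0.9]
gripper_width: 0.505
```

```bash
python3 -m creep '0 0 0.045 0 0 0 0.0854;0 0 0.09 0 0 0 0.0854;0.04 0 0.13 0 0 0 0.0854;0.085 0 0.13 0 0 0 0.0854;0.13 0 0.13 0 0 0 0.0854';python3 -m creep '0.02 0.005 0 0 0 0 0.0854;0.04 0.005 0 0 0 0 0.0854;0.06 0.005 0 0 0 0 0.0854;0.06 0.005 0 0 0 0 0.0854'
python3 - <<'E'
from h import *
m=manip.camera_model("wrist");np.save("wm5.npy",m,allow_pickle=True);im=manip.capture("wrist")
cv2.imwrite("pics/wrist5.png",im)
E
```

```text
time_s: 7.0
tcp_pos: [0.5998, -0.0798, 0.3012]
orientation: [[0.997, -0.006, -0.076], [0.076, -0.006, 0.997], [-0.007, -1.0, -0.005]]
ft_force: [0.4, -0.0, 0.1]
gripper_width: 0.999
time_s: 7.4
tcp_pos: [0.661, -0.0744, 0.2998]
orientation: [[0.997, -0.007, -0.077], [0.077, -0.006, 0.997], [-0.007, -1.0, -0.006]]
ft_force: [-1.0, -0.5, -1.4]
gripper_width: 0.997
```

View pics/wrist5.png

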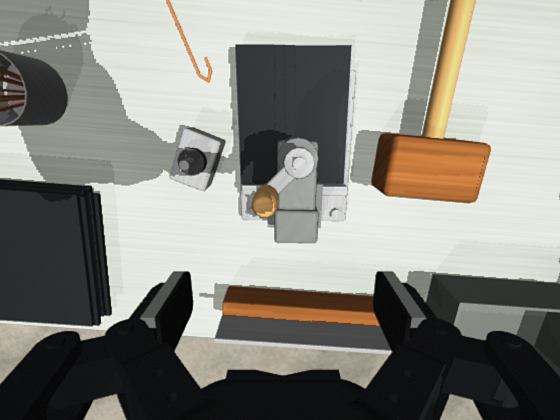

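Excellent overhead view: the slate lies against the stop (185-190 rows), the hub is at (299,158) and the knob at (264,200). I'll zoom and measure.

```bash
python3 - <<'E'
from h import *
im=cv2.imread("pics/wrist5.png")
cv2.imwrite("pics/w5z.png",cv2.resize(im[30:260,225:365],None,fx=2.6,fy=2.6,interpolation=cv2.INTER_CUBIC))
cv2.imwrite("pics/w5zz.png",cv2.resize(im[135:235,225:365],None,fx=5.5,fy=5.5,interpolation=cv2.INTER_CUBIC))
E
```

```text
(no output)
```

View pics/w5zz.png

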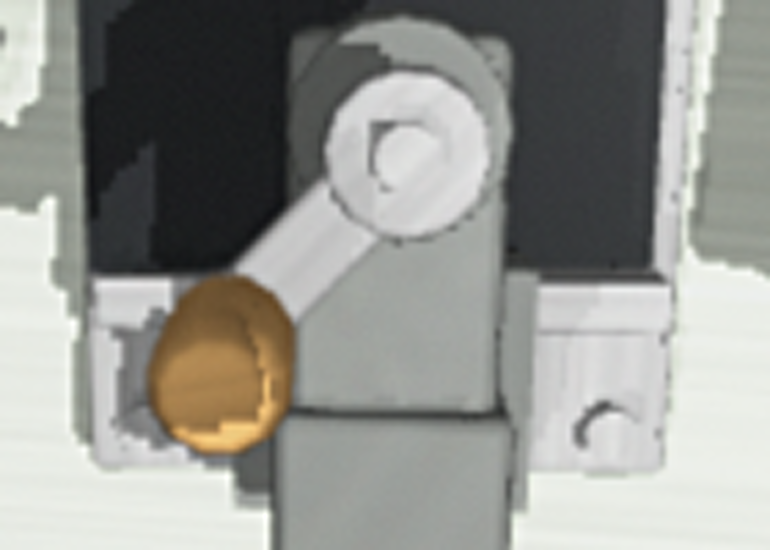

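View pics/w5z.png

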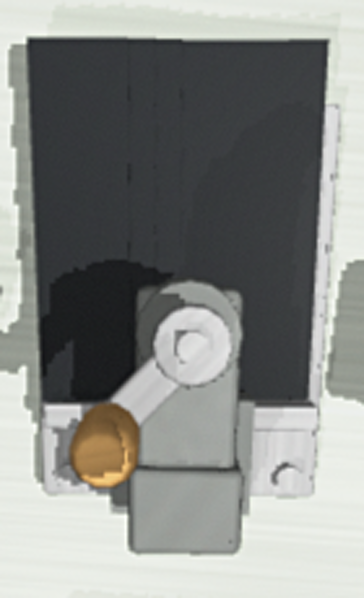

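```bash
cat > knob.py <<'E'
from h import *
np.set_printoptions(precision=4,suppress=True)
def blob(im,roi):
    x0,x1,y0,y1=roi; h=cv2.cvtColor(im,cv2.COLOR_BGR2HSV)[y0:y1,x0:x1]
    k=cv2.inRange(h,(8,80,60),(28,255,255)); n,l,st,c=cv2.connectedComponentsWithStats(k)
    i=1+np.argmax(st[1:,4]); return c[i]+[x0,y0],st[i]+np.array([x0,y0,0,0,0])
E
python3 - <<'E'
from knob import *
w=np.load("wm5.npy",allow_pickle=True).item();s=manip.camera_model("scene");d=manip.camera_model("side")
bw=blob(cv2.imread("pics/wrist5.png"),(245,285,175,225))
bs=blob(manip.capture("scene"),(275,300,210,240))
bd=blob(manip.capture("side"),(315,345,185,220))
print(bw,bs,bd)
print(tri([(s,bs[0]),(d,bd[0])]),tri([(s,bs[0]),(d,bd[0]),(w,bw[0])]))
Z=lambda x,y:(225+x/5.5,135+y/5.5)
for z in (.133,.138): print("hub",plane(w,Z(408,155),z))
print("boss",plane(w,Z(403,118),.108))
Y=lambda x,y:(225+x/2.6,30+y/2.6)
def l(a,b,z):
    p,q=plane(w,Y(*a),z),plane(w,Y(*b),z);v=q-p;print(p,q,np.degrees(np.arctan2(-v[0],v[1])))
l((47,493),(310,494),.015);l((28,38),(327,41),.022);l((310,494),(335,110),.015)
l((45,402),(312,403),.022)
E
```

```text
(array([265.1087, 201.3128]), array([252, 185,  26,  33, 681])) (array([289.8052, 226.7403]), array([287, 220,   7,  14,  77])) (array([329.458 , 203.1603]), array([325, 195,  10,  17, 131]))
(array([ 0.6608, -0.0907,  0.1584]), [np.float64(0.4), np.float64(0.4)]) (array([ 0.661 , -0.0919,  0.1592]), [np.float64(1.1), np.float64(0.4), np.float64(1.0)])
hub [ 0.6265 -0.0628  0.133 ]
hub [ 0.6258 -0.0631  0.138 ]
boss [ 0.6228 -0.063   0.108 ]
[ 0.7293 -0.129   0.015 ] [0.7184 0.0161 0.015 ] 4.280017150476887
[ 0.5055 -0.1458  0.022 ] [ 0.4962 -0.0074  0.022 ] 3.8483688663575033
[0.7184 0.0161 0.015 ] [0.524  0.0018 0.015 ] 94.20557590670234
[ 0.6766 -0.1313  0.022 ] [0.6662 0.0088 0.022 ] 4.2579936748439025
```

The near edge, far edge and bed agree to within about 0.4°, so the slate is square. The screw axis is ≈ (0.6253,-0.0635) and the knob ≈ (0.6608,-0.0915,0.159), at -38° and r≈45 mm. I'll descend over the knob.

```bash
python3 -m creep '0 -0.017 -0.03 0 0 0 0.0854;0 -0.017 -0.065 0 0 0 0.0854;0 -0.017 -0.10 0 0 0 0.0854;0 -0.017 -0.10 0 0 0 0.0854'; python3 - <<'E'
from h import *
cv2.imwrite("pics/side6.png",cv2.resize(manip.capture("side")[130:250,260:400],None,fx=5,fy=5,interpolation=cv2.INTER_CUBIC))
cv2.imwrite("pics/scene6.png",cv2.resize(manip.capture("scene")[150:270,230:370],None,fx=5,fy=5,interpolation=cv2.INTER_CUBIC))
E
```

```text
time_s: 7.95
tcp_pos: [0.6574, -0.0924, 0.1979]
orientation: [[0.997, -0.012, -0.077], [0.076, -0.007, 0.997], [-0.012, -1.0, -0.006]]
ft_force: [-0.4, -0.6, -0.0]
gripper_width: 1.002
```

View pics/side6.png

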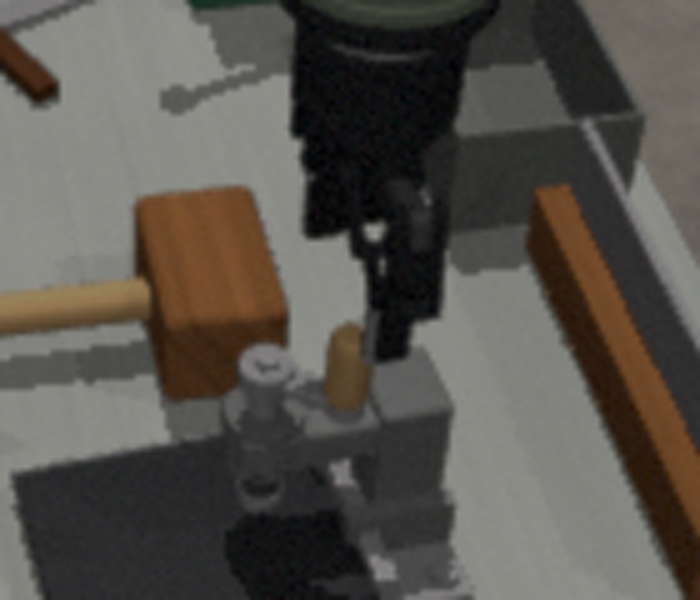

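View pics/scene6.png

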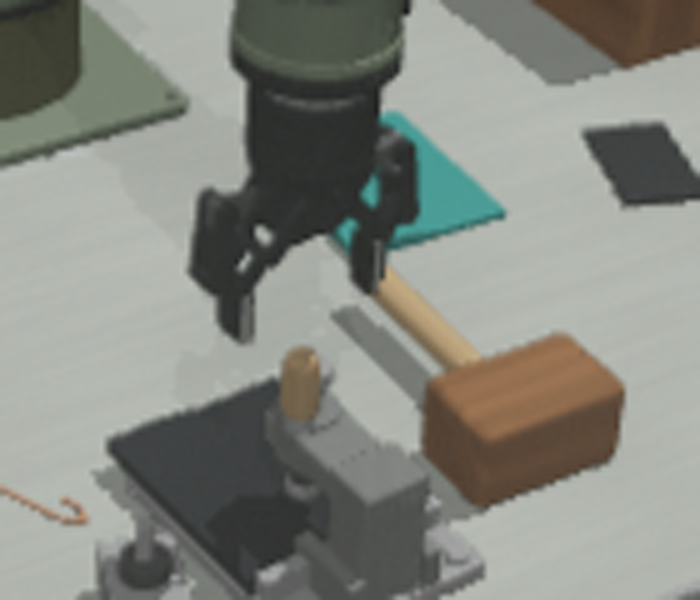

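Fingers straddle the knob line (side 348,370; scene 300,385). I'll correct the small x offset and tilt and go down.

```bash
python3 -m creep '0.0034 0.001 -0.018 0.007 -0.012 0 0.0854;0.0034 0.001 -0.036 0.007 -0.012 0 0.0854;0.0034 0.001 -0.054 0.007 -0.012 0 0.0854;0.0034 0.001 -0.054 0.007 -0.012 0 0.0854'
```

```text
time_s: 8.45
tcp_pos: [0.6627, -0.091, 0.149]
orientation: [[0.997, 0.006, -0.076], [0.076, 0.0, 0.997], [0.006, -1.0, -0.0]]
ft_force: [0.1, -0.6, 0.6]
gripper_width: 0.999
```

```bash
python3 -m creep '-0.0017 -0.0005 -0.005 0 0.006 0 0.0854;-0.0017 -0.0005 -0.005 0 0.006 0 0.0854'; python3 -m creep '0 0 0 0 0 0 0.03;0 0 0 0 0 0 0.03;0 0 0 0 0 0 0.03;0 0 0 0 0 0 0.0;0 0 0 0 0 0 0' 40; python3 - <<'E'
from h import *
cv2.imwrite("pics/side7.png",cv2.resize(manip.capture("side")[130:250,260:400],None,fx=5,fy=5,interpolation=cv2.INTER_CUBIC))
cv2.imwrite("pics/scene7.png",cv2.resize(manip.capture("scene")[150:270,230:370],None,fx=5,fy=5,interpolation=cv2.INTER_CUBIC))
E
```

```text
time_s: 8.65
tcp_pos: [0.6614, -0.0916, 0.1452]
orientation: [[0.997, 0.001, -0.076], [0.076, 0.0, 0.997], [0.001, -1.0, -0.0]]
ft_force: [-0.3, -0.0, -0.2]
gripper_width: 0.998
time_s: 9.15
tcp_pos: [0.6614, -0.0914, 0.1455]
orientation: [[0.997, 0.001, -0.076], [0.076, 0.0, 0.997], [0.001, -1.0, 0.0]]
ft_force: [-1.2, 0.6, 2.7]
gripper_width: 0.265
```

View pics/side7.png

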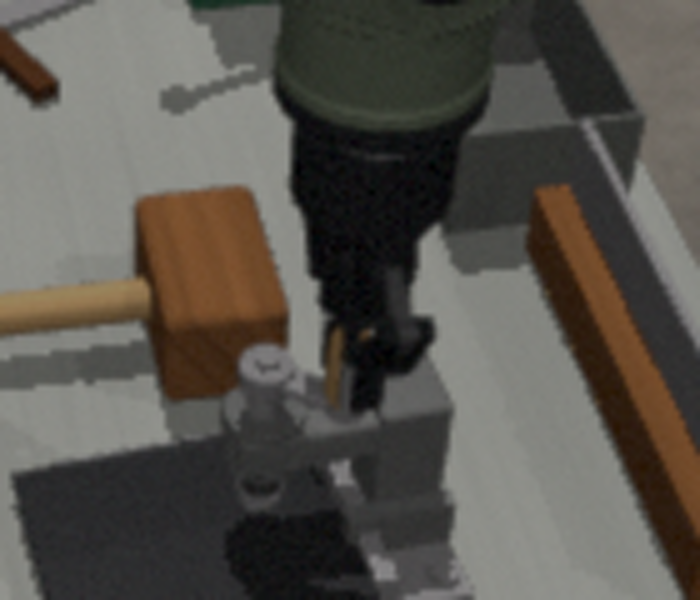

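View pics/scene7.png

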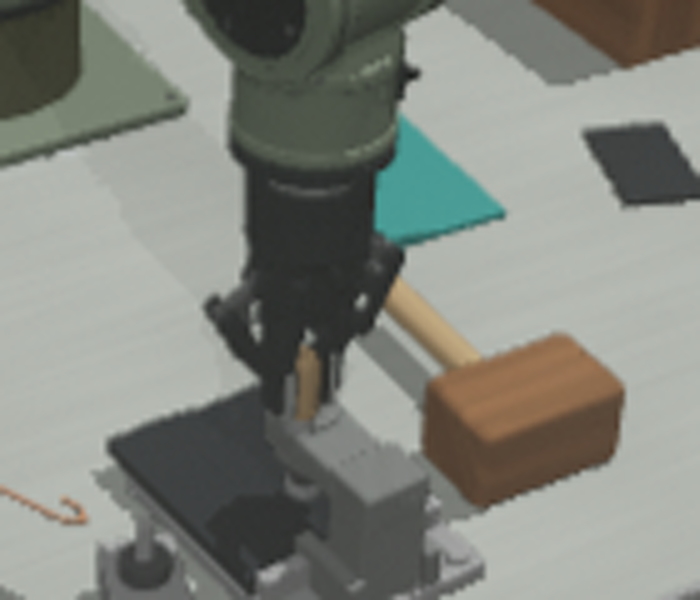

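Grip is on: opening about 22.6 mm, with the knob between the pads in both views. Now a helper that works out the circle steps from the measured pose.

```bash
cat > arc.py <<'E'
import sys; from h import *
C=np.array(eval(open("C.txt").read())); n=int(sys.argv[1]); st=float(sys.argv[2]); lead=float(sys.argv[3]) if len(sys.argv)>3 else 0
T0=-0.668
o=manip.observe();p=o["tcp_pos"];r=p[:2]-C
th=np.arctan2(r[1],r[0]); f=o["ft_force"]
ur=np.array([np.cos(th),np.sin(th)]);ut=np.array([np.sin(th),-np.cos(th)])
print("theta %.3f wound %.3f r %.4f z %.4f  Ftan %.2f Frad %.2f Fz %.2f"%(th,(T0-th)%(2*np.pi),np.hypot(*r),p[2],-f[:2]@ut,f[:2]@ur,f[2]))
w=(T0-th)%(2*np.pi)
for i in range(1,n+1):
    t=th-i*st-lead; q=C+.045*np.array([np.cos(t),np.sin(t)]); print("%.4f %.4f %.4f"%(q[0]-p[0],q[1]-p[1],-.00318*i*st))
E
echo '[0.6261,-0.0635]' > C.txt; python3 arc.py 5 0.08
```

```text
theta -0.669 wound 0.001 r 0.0450 z 0.1455  Ftan 0.48 Frad -1.19 Fz 5.36
-0.0024 -0.0027 -0.0003
-0.0049 -0.0053 -0.0005
-0.0077 -0.0076 -0.0008
-0.0106 -0.0097 -0.0010
-0.0137 -0.0115 -0.0013
```

```bash
python3 -m creep '-0.0024 -0.0027 -0.0003 0 0 0 0; -0.0049 -0.0053 -0.0005 0 0 0 0; -0.0077 -0.0076 -0.0008 0 0 0 0; -0.0106 -0.0097 -0.0010 0 0 0 0; -0.0137 -0.0115 -0.0013 0 0 0 0' 60; python3 arc.py 5 0.1
```

```text
time_s: 9.75
tcp_pos: [0.6485, -0.102, 0.1444]
orientation: [[0.997, 0.004, -0.077], [0.077, 0.002, 0.997], [0.004, -1.0, 0.001]]
ft_force: [5.4, 5.5, 1.1]
gripper_width: 0.262
theta -1.045 wound 0.377 r 0.0446 z 0.1444  Ftan 7.37 Frad -2.03 Fz 1.11
-0.0038 -0.0024 -0.0003
-0.0080 -0.0041 -0.0006
-0.0123 -0.0053 -0.0010
-0.0167 -0.0061 -0.0013
-0.0212 -0.0064 -0.0016
```

```bash
python3 -m creep '-0.0038 -0.0024 -0.0003 0 0.002 0 0; -0.0080 -0.0041 -0.0006 0 0.004 0 0; -0.0123 -0.0053 -0.0010 0 0.004 0 0; -0.0167 -0.0061 -0.0013 0 0.004 0 0; -0.0212 -0.0064 -0.0016 0 0.004 0 0'; python3 arc.py 5 0.1
```

```text
time_s: 10.25
tcp_pos: [0.6281, -0.1077, 0.1429]
orientation: [[0.997, 0.002, -0.077], [0.077, 0.003, 0.997], [0.002, -1.0, 0.003]]
ft_force: [7.7, 5.3, -2.0]
gripper_width: 0.261
theta -1.527 wound 0.859 r 0.0442 z 0.1429  Ftan 7.90 Frad -4.94 Fz -2.00
-0.0045 -0.0008 -0.0003
-0.0089 -0.0003 -0.0006
-0.0133 0.0006 -0.0010
-0.0176 0.0020 -0.0013
-0.0218 0.0037 -0.0016
```

```bash
echo '[0.6261,-0.0629]' > C.txt; python3 arc.py 5 0.1
```

```text
theta -1.527 wound 0.859 r 0.0448 z 0.1429  Ftan 7.90 Frad -4.95 Fz -2.00
-0.0045 -0.0002 -0.0003
-0.0090 0.0003 -0.0006
-0.0134 0.0012 -0.0010
-0.0177 0.0026 -0.0013
-0.0218 0.0044 -0.0016
```

```bash
python3 -m creep '-0.0045 0.0001 -0.0004 0 0 0 0; -0.0090 0.0006 -0.0008 0 0 0 0; -0.0134 0.0015 -0.0012 0 0 0 0; -0.0177 0.0028 -0.0015 0 0 0 0; -0.0218 0.0045 -0.0018 0 0 0 0'; python3 arc.py 5 0.1
```

```text
time_s: 10.75
tcp_pos: [0.6072, -0.1031, 0.1414]
orientation: [[0.997, 0.005, -0.077], [0.077, 0.003, 0.997], [0.005, -1.0, 0.003]]
ft_force: [9.3, 0.5, -1.3]
gripper_width: 0.268
theta -2.009 wound 1.341 r 0.0445 z 0.1414  Ftan 8.16 Frad -4.41 Fz -1.34
-0.0042 0.0016 -0.0003
-0.0079 0.0041 -0.0006
-0.0114 0.0070 -0.0010
-0.0146 0.0102 -0.0013
-0.0174 0.0137 -0.0016
```

```bash
python3 - <<'E'
import numpy as np; from scipy.optimize import least_squares
P=np.array([(.6614,-.0914),(.6485,-.102),(.6281,-.1077),(.6072,-.1031)])
for P_ in (P,P[1:]):
    r=least_squares(lambda c:np.hypot(*(P_-c).T)-.045,[.626,-.063]);print(r.x,r.fun)
E
echo '[0.6257,-0.0628]' > C.txt; python3 arc.py 5 0.1
```

```text
[ 0.62678992 -0.06263774] [ 1.38962985e-06 -4.76384380e-05  8.12957828e-05 -4.49213765e-05]
[ 0.62678744 -0.06263746] [-4.61897013e-05  8.16552112e-05 -4.57426060e-05]
theta -2.000 wound 1.332 r 0.0444 z 0.1414  Ftan 8.20 Frad -4.33 Fz -1.34
-0.0043 0.0015 -0.0003
-0.0080 0.0040 -0.0006
-0.0115 0.0068 -0.0010
-0.0147 0.0100 -0.0013
-0.0176 0.0134 -0.0016
```

```bash
echo '[0.6268,-0.0626]' > C.txt; sed -i 's/T0=-0.668/T0=-0.694/' arc.py; python3 arc.py 5 0.1
```

```text
theta -2.021 wound 1.327 r 0.0450 z 0.1414  Ftan 8.11 Frad -4.50 Fz -1.34
-0.0039 0.0022 -0.0003
-0.0076 0.0047 -0.0006
-0.0111 0.0076 -0.0010
-0.0142 0.0108 -0.0013
-0.0170 0.0144 -0.0016
```

```bash
python3 -m creep '-0.0039 0.0022 -0.0004 0 0.003 0 0; -0.0076 0.0047 -0.0008 0 0.005 0 0; -0.0111 0.0076 -0.0011 0 0.005 0 0; -0.0142 0.0108 -0.0014 0 0.005 0 0; -0.0170 0.0144 -0.0017 0 0.005 0 0'; python3 arc.py 4 0.1
```

```text
time_s: 11.25
tcp_pos: [0.5909, -0.0897, 0.1399]
orientation: [[0.997, 0.002, -0.076], [0.076, 0.002, 0.997], [0.002, -1.0, 0.002]]
ft_force: [6.4, -5.6, -0.7]
gripper_width: 0.262
theta -2.496 wound 1.802 r 0.0450 z 0.1399  Ftan 8.30 Frad -1.75 Fz -0.66
-0.0025 0.0037 -0.0003
-0.0047 0.0077 -0.0006
-0.0064 0.0118 -0.0010
-0.0077 0.0161 -0.0013
```

```bash
python3 -m creep '-0.0025 0.0037 -0.0003 0 0 0 0; -0.0047 0.0077 -0.0006 0 0 0 0; -0.0064 0.0118 -0.0010 0 0 0 0'; python3 arc.py 4 0.1;  python3 - <<'E'
from h import *
cv2.imwrite("pics/side8.png",cv2.resize(manip.capture("side")[170:250,260:400],None,fx=5.5,fy=5.5,interpolation=cv2.INTER_CUBIC))
E
```

```text
time_s: 11.55
tcp_pos: [0.5849, -0.079, 0.139]
orientation: [[0.997, 0.003, -0.075], [0.075, 0.0, 0.997], [0.003, -1.0, -0.0]]
ft_force: [3.4, -6.2, 1.9]
gripper_width: 0.262
theta -2.768 wound 2.074 r 0.0450 z 0.1390  Ftan 7.00 Frad -0.88 Fz 1.86
-0.0015 0.0042 -0.0003
-0.0025 0.0086 -0.0006
-0.0030 0.0131 -0.0010
-0.0031 0.0176 -0.0013
```

View pics/side8.png

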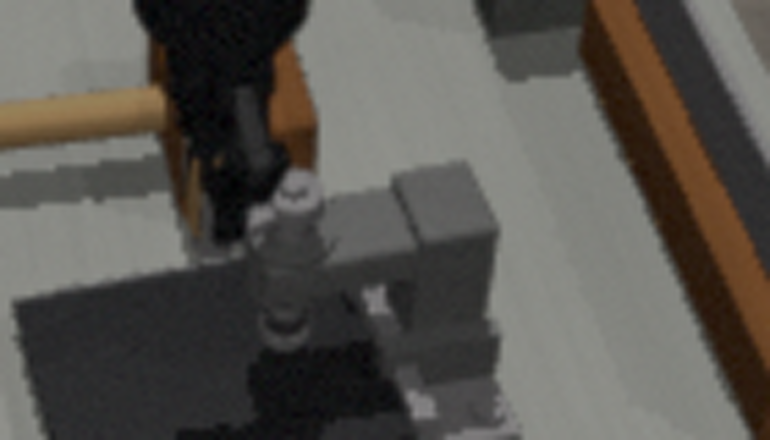

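The pad is still clear of the slate (rim bottom at zoom 285,350). I'll continue.

```bash
python3 - <<'E'
from h import *
d=manip.camera_model("side")
for z in (.02,.025,.03,.035,.04): print(z,proj(d,(.626,-.076,z)))
E
python3 -m creep '-0.0015 0.0042 -0.0003 0 0 0 0; -0.0025 0.0086 -0.0006 0 0 0 0; -0.0030 0.0131 -0.0010 0 0 0 0'; python3 arc.py 4 0.1
```

```text
0.02 [312.178528   236.63379592]
0.025 [312.25501865 235.44016213]
0.03 [312.3319762  234.23924242]
0.035 [312.40940494 233.03096989]
0.04 [312.4873092  231.81527678]
time_s: 11.9
tcp_pos: [0.582, -0.0665, 0.138]
orientation: [[0.997, 0.004, -0.075], [0.075, -0.001, 0.997], [0.004, -1.0, -0.002]]
ft_force: [1.6, -6.7, 2.7]
gripper_width: 0.266
theta -3.055 wound 2.361 r 0.0450 z 0.1380  Ftan 6.86 Frad -1.04 Fz 2.74
-0.0001 0.0045 -0.0003
0.0001 0.0090 -0.0006
0.0009 0.0134 -0.0010
0.0020 0.0178 -0.0013
```

```bash
python3 -m creep '-0.0001 0.0045 -0.0003 0 0.002 0 0; 0.0001 0.0090 -0.0006 0 0.004 0 0; 0.0009 0.0134 -0.0010 0 0.004 0 0'; python3 arc.py 3 0.1
```

```text
time_s: 12.2
tcp_pos: [0.5826, -0.0543, 0.1371]
orientation: [[0.997, -0.001, -0.074], [0.073, -0.003, 0.997], [-0.001, -1.0, -0.003]]
ft_force: [-3.5, -6.8, 7.3]
gripper_width: 0.263
theta 2.957 wound 2.632 r 0.0450 z 0.1371  Ftan 7.33 Frad 2.14 Fz 7.32
0.0010 0.0044 -0.0003
0.0025 0.0086 -0.0006
0.0044 0.0127 -0.0010
```

```bash
python3 -m creep '0.0010 0.0044 -0.0001 0 0 0 0; 0.0025 0.0086 -0.0003 0 0 0 0; 0.0044 0.0127 -0.0006 0 0 0 0'; python3 arc.py 3 0.1
```

```text
time_s: 12.5
tcp_pos: [0.5864, -0.0428, 0.1364]
orientation: [[0.997, -0.003, -0.073], [0.073, -0.005, 0.997], [-0.003, -1.0, -0.005]]
ft_force: [-4.2, -5.2, 2.9]
gripper_width: 0.262
theta 2.685 wound 2.904 r 0.0450 z 0.1364  Ftan 6.52 Frad 1.47 Fz 2.93
0.0022 0.0039 -0.0003
0.0047 0.0076 -0.0006
0.0077 0.0111 -0.0010
```

```bash
python3 -m creep '0.0022 0.0039 -0.0003 0 0 0 0; 0.0047 0.0076 -0.0006 0 0 0 0; 0.0077 0.0111 -0.0010 0 0 0 0'; python3 arc.py 3 0.1
```

```text
time_s: 12.8
tcp_pos: [0.5935, -0.0323, 0.1354]
orientation: [[0.997, -0.004, -0.072], [0.072, -0.007, 0.997], [-0.005, -1.0, -0.006]]
ft_force: [-6.4, -3.9, 7.7]
gripper_width: 0.264
theta 2.403 wound 3.187 r 0.0450 z 0.1354  Ftan 7.21 Frad 2.10 Fz 7.68
0.0032 0.0032 -0.0003
0.0067 0.0060 -0.0006
0.0105 0.0085 -0.0010
```

```bash
python3 -m creep '0.0032 0.0032 -0.0001 0.003 -0.002 0 0; 0.0067 0.0060 -0.0003 0.006 -0.004 0 0; 0.0105 0.0085 -0.0006 0.007 -0.004 0 0'; python3 arc.py 3 0.1
```

```text
time_s: 13.1
tcp_pos: [0.6032, -0.0243, 0.1345]
orientation: [[0.997, -0.002, -0.072], [0.072, -0.001, 0.997], [-0.002, -1.0, -0.0]]
ft_force: [-7.3, -0.9, 4.0]
gripper_width: 0.261
theta 2.123 wound 3.466 r 0.0450 z 0.1345  Ftan 6.65 Frad 3.05 Fz 3.96
0.0040 0.0021 -0.0003
0.0081 0.0039 -0.0006
0.0124 0.0052 -0.0010
```

```bash
python3 - <<'E'
from h import *
cv2.imwrite("pics/side9.png",cv2.resize(manip.capture("side")[170:250,260:400],None,fx=5.5,fy=5.5,interpolation=cv2.INTER_CUBIC))
E
```

```text
(no output)
```

View pics/side9.png

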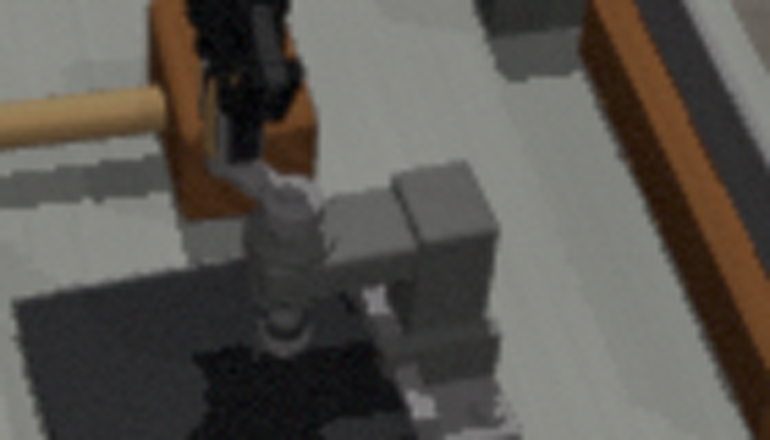

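The pad rim is now at zoom (285,357), ≈27 mm above the bench, so contact is getting near. Shorter steps of 0.2 rad.

```bash
python3 -m creep '0.0040 0.0019 -0.0003 0 0 0 0; 0.0081 0.0037 -0.0005 0 0 0 0'; python3 arc.py 2 0.1
```

```text
time_s: 13.35
tcp_pos: [0.6111, -0.0204, 0.1339]
orientation: [[0.997, -0.004, -0.072], [0.072, -0.001, 0.997], [-0.004, -1.0, -0.001]]
ft_force: [-7.2, -1.1, 3.7]
gripper_width: 0.268
theta 1.927 wound 3.662 r 0.0451 z 0.1339  Ftan 7.13 Frad 1.50 Fz 3.73
0.0043 0.0013 -0.0003
0.0087 0.0022 -0.0006
```

```bash
python3 -m creep '0.0043 0.0013 -0.0003 0 0 0 0; 0.0087 0.0022 -0.0006 0 0 0 0'; python3 arc.py 2 0.1
```

```text
time_s: 13.55
tcp_pos: [0.6192, -0.0182, 0.1333]
orientation: [[0.997, -0.006, -0.072], [0.072, -0.001, 0.997], [-0.006, -1.0, -0.001]]
ft_force: [-6.6, 1.1, 6.1]
gripper_width: 0.263
theta 1.740 wound 3.849 r 0.0451 z 0.1333  Ftan 6.36 Frad 2.23 Fz 6.09
0.0045 0.0005 -0.0003
0.0090 0.0006 -0.0006
```

```bash
python3 -m creep '0.0045 0.0005 -0.0002 0 -0.004 0 0; 0.0090 0.0006 -0.0005 0 -0.006 0 0'; python3 arc.py 2 0.1
```

```text
time_s: 13.75
tcp_pos: [0.6276, -0.0175, 0.1327]
orientation: [[0.997, -0.002, -0.072], [0.072, -0.001, 0.997], [-0.002, -1.0, -0.001]]
ft_force: [-6.9, 0.6, 4.9]
gripper_width: 0.263
theta 1.553 wound 4.036 r 0.0451 z 0.1327  Ftan 6.95 Frad 0.51 Fz 4.90
0.0045 -0.0004 -0.0003
0.0089 -0.0011 -0.0006
```

```bash
python3 -m creep '0.0045 -0.0004 -0.0003 0 0 0 0; 0.0089 -0.0011 -0.0005 0 0 0 0'; python3 arc.py 2 0.1
```

```text
time_s: 13.95
tcp_pos: [0.6359, -0.0184, 0.1321]
orientation: [[0.997, -0.003, -0.073], [0.073, -0.001, 0.997], [-0.003, -1.0, -0.001]]
ft_force: [-7.3, 0.3, 4.5]
gripper_width: 0.266
theta 1.367 wound 4.222 r 0.0451 z 0.1321  Ftan 7.16 Frad -1.22 Fz 4.53
0.0043 -0.0012 -0.0003
0.0086 -0.0028 -0.0006
```

```bash
python3 -m creep '0.0043 -0.0012 -0.0003 0 0 0 0; 0.0086 -0.0028 -0.0005 0 0 0 0'; python3 arc.py 2 0.1
```

```text
time_s: 14.15
tcp_pos: [0.644, -0.0209, 0.1315]
orientation: [[0.997, -0.005, -0.073], [0.073, -0.001, 0.997], [-0.005, -1.0, -0.001]]
ft_force: [-7.2, 2.3, 3.9]
gripper_width: 0.264
theta 1.180 wound 4.409 r 0.0451 z 0.1315  Ftan 7.50 Frad -0.58 Fz 3.94
0.0040 -0.0020 -0.0003
0.0079 -0.0043 -0.0006
```

```bash
python3 -m creep '0.0040 -0.0020 -0.0003 0 -0.003 0 0; 0.0079 -0.0043 -0.0005 0 -0.005 0 0'; python3 arc.py 2 0.1
```

```text
time_s: 14.35
tcp_pos: [0.6513, -0.0247, 0.1309]
orientation: [[0.997, -0.002, -0.074], [0.074, -0.001, 0.997], [-0.002, -1.0, -0.0]]
ft_force: [-6.9, 3.5, 3.9]
gripper_width: 0.265
theta 0.996 wound 4.593 r 0.0451 z 0.1309  Ftan 7.66 Frad -0.79 Fz 3.91
0.0036 -0.0027 -0.0003
0.0070 -0.0057 -0.0006
```

```bash
python3 -m creep '0.0036 -0.0027 -0.0003 0 0 0 0; 0.0070 -0.0057 -0.0005 0 0 0 0'; python3 arc.py 2 0.1
```

```text
time_s: 14.55
tcp_pos: [0.6578, -0.0298, 0.1304]
orientation: [[0.997, -0.003, -0.074], [0.074, 0.0, 0.997], [-0.003, -1.0, 0.0]]
ft_force: [-6.1, 4.2, 3.9]
gripper_width: 0.264
theta 0.814 wound 4.776 r 0.0451 z 0.1304  Ftan 7.32 Frad -1.16 Fz 3.89
0.0030 -0.0033 -0.0003
0.0058 -0.0069 -0.0006
```

```bash
python3 -m creep '0.0030 -0.0033 -0.0003 0 0 0 0; 0.0058 -0.0069 -0.0005 0 0 0 0'; python3 arc.py 2 0.1;  python3 - <<'E'
from h import *
cv2.imwrite("pics/side10.png",cv2.resize(manip.capture("side")[170:250,260:400],None,fx=5.5,fy=5.5,interpolation=cv2.INTER_CUBIC))
E
```

```text
time_s: 14.75
tcp_pos: [0.6632, -0.0359, 0.1298]
orientation: [[0.997, -0.005, -0.075], [0.075, 0.001, 0.997], [-0.005, -1.0, 0.002]]
ft_force: [-4.4, 4.7, 3.4]
gripper_width: 0.26
theta 0.633 wound 4.956 r 0.0451 z 0.1298  Ftan 6.39 Frad -0.71 Fz 3.36
0.0024 -0.0038 -0.0003
0.0045 -0.0078 -0.0006
```

View pics/side10.png

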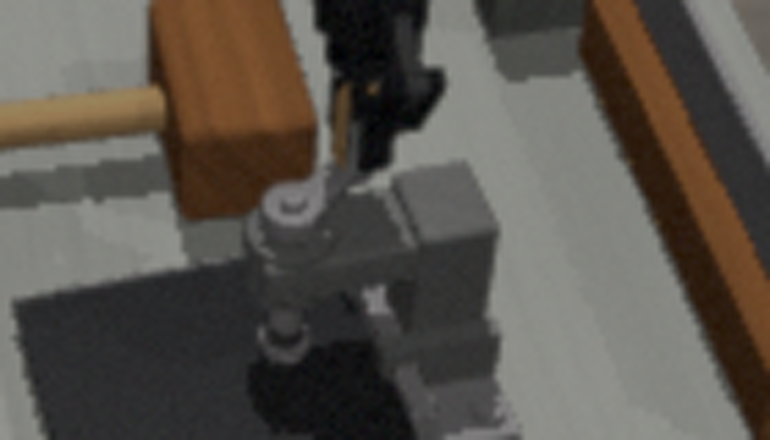

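The pad rim is now at (285,362), about 23–24 mm, so contact is imminent.

```bash
python3 -m creep '0.0024 -0.0038 -0.0003 0 -0.003 0 0; 0.0045 -0.0078 -0.0005 -0.001 -0.004 0 0'; python3 arc.py 2 0.08
```

```text
time_s: 15.0
tcp_pos: [0.6677, -0.0435, 0.1292]
orientation: [[0.997, -0.001, -0.075], [0.075, 0.002, 0.997], [-0.001, -1.0, 0.002]]
ft_force: [-4.9, 5.5, 1.9]
gripper_width: 0.266
theta 0.438 wound 5.151 r 0.0451 z 0.1292  Ftan 7.04 Frad -2.09 Fz 1.92
0.0013 -0.0034 -0.0003
0.0024 -0.0068 -0.0005
```

```bash
python3 -m creep '0.0016 -0.0042 -0.0003 0 0 0 0; 0.0028 -0.0084 -0.0005 -0.001 0 0 0'; python3 arc.py 2 0.1
```

```text
time_s: 15.2
tcp_pos: [0.6703, -0.0507, 0.1287]
orientation: [[0.997, -0.002, -0.076], [0.076, 0.002, 0.997], [-0.002, -1.0, 0.002]]
ft_force: [-2.9, 7.0, 1.6]
gripper_width: 0.268
theta 0.266 wound 5.323 r 0.0451 z 0.1287  Ftan 7.51 Frad -0.94 Fz 1.56
0.0009 -0.0044 -0.0003
0.0014 -0.0089 -0.0006
```

```bash
python3 -m creep '0.0008 -0.0044 -0.0003 0 0 0 0; 0.0013 -0.0089 -0.0006 -0.001 0 0 0'; python3 arc.py 2 0.1
```

```text
time_s: 15.4
tcp_pos: [0.6716, -0.0583, 0.1281]
orientation: [[0.997, -0.002, -0.078], [0.078, 0.003, 0.997], [-0.002, -1.0, 0.004]]
ft_force: [-1.6, 7.5, 1.6]
gripper_width: 0.264
theta 0.096 wound 5.493 r 0.0450 z 0.1281  Ftan 7.65 Frad -0.88 Fz 1.59
0.0002 -0.0045 -0.0003
-0.0000 -0.0090 -0.0006
```

```bash
python3 -m creep '0.0002 -0.0045 -0.0003 0 0 0 0; 0 -0.0090 -0.0006 -0.003 -0.001 0 0'; python3 arc.py 2 0.08
```

```text
time_s: 15.6
tcp_pos: [0.6718, -0.0658, 0.1276]
orientation: [[0.997, -0.001, -0.079], [0.079, 0.003, 0.997], [-0.0, -1.0, 0.003]]
ft_force: [-1.6, 8.8, 4.0]
gripper_width: 0.265
theta -0.071 wound 5.660 r 0.0451 z 0.1276  Ftan 8.63 Frad -2.18 Fz 4.00
-0.0005 -0.0036 -0.0003
-0.0012 -0.0071 -0.0005
```

```bash
python3 -m creep '-0.0005 -0.0036 -0.0002 0 0 0 0; -0.0012 -0.0071 -0.0004 -0.002 0 0 0'; python3 arc.py 2 0.08
```

```text
time_s: 15.8
tcp_pos: [0.671, -0.0711, 0.1273]
orientation: [[0.997, 0.0, -0.08], [0.08, 0.004, 0.997], [0.001, -1.0, 0.004]]
ft_force: [2.7, 9.2, 0.4]
gripper_width: 0.262
theta -0.190 wound 5.779 r 0.0450 z 0.1273  Ftan 9.56 Frad 0.90 Fz 0.37
-0.0008 -0.0035 -0.0003
-0.0019 -0.0069 -0.0005
```

Force is now climbing, about 2.3 N above free winding, and contact looks to be near 5.60 rad. I'll ease on in small steps.

```bash
python3 -m creep '-0.0008 -0.0035 -0.0002 0 0 0 0; -0.0019 -0.0069 -0.0004 -0.002 0 0 0'; python3 arc.py 2 0.06
```

```text
time_s: 16.0
tcp_pos: [0.6697, -0.076, 0.1271]
orientation: [[0.997, 0.002, -0.081], [0.081, 0.005, 0.997], [0.002, -1.0, 0.004]]
ft_force: [5.0, 11.1, -1.4]
gripper_width: 0.265
theta -0.303 wound 5.892 r 0.0449 z 0.1271  Ftan 12.07 Frad 1.49 Fz -1.43
-0.0008 -0.0026 -0.0002
-0.0019 -0.0051 -0.0004
```

```bash
python3 -m creep '-0.0008 -0.0026 -0.0001 0 0 0 0; -0.0016 -0.0045 -0.0002 -0.002 0.001 0 0'; python3 arc.py 2 0.06
```

```text
time_s: 16.2
tcp_pos: [0.6688, -0.0785, 0.1269]
orientation: [[0.997, 0.003, -0.083], [0.083, 0.006, 0.997], [0.003, -1.0, 0.006]]
ft_force: [6.8, 11.0, -2.3]
gripper_width: 0.266
theta -0.363 wound 5.952 r 0.0449 z 0.1269  Ftan 12.64 Frad 2.44 Fz -2.32
-0.0009 -0.0025 -0.0002
-0.0021 -0.0050 -0.0004
```

About 5.3 N above free winding by force, and about 5.2 N by angle past contact: snug. I'll hold, release, and lift straight up.

```bash
python3 -m creep '0 0 0 0 0 0 0;0 0 0 0 0 0 0'; python3 arc.py 1 0.05; python3 -m creep '0 0 0 0 0 0 0.02;0 0 0 0 0 0 0.05;0 0 0 0 0 0 0.0854;0 0 0 0 0 0 0.0854;0 0 0 0 0 0 0.0854' 20;  python3 arc.py 1 0.05
```

```text
time_s: 16.4
tcp_pos: [0.6689, -0.0784, 0.1269]
orientation: [[0.997, 0.003, -0.083], [0.083, 0.006, 0.997], [0.004, -1.0, 0.006]]
ft_force: [2.2, 1.1, -0.9]
gripper_width: 0.262
theta -0.359 wound 5.948 r 0.0450 z 0.1269  Ftan 1.78 Frad 1.69 Fz -0.94
-0.0008 -0.0021 -0.0002
time_s: 16.9
tcp_pos: [0.6689, -0.0785, 0.1268]
orientation: [[0.997, 0.003, -0.083], [0.083, 0.006, 0.997], [0.003, -1.0, 0.006]]
ft_force: [0.3, 0.1, 0.5]
gripper_width: 0.926
theta -0.361 wound 5.950 r 0.0450 z 0.1268  Ftan 0.21 Frad 0.22 Fz 0.52
-0.0008 -0.0021 -0.0002
```

```bash
python3 -m creep '0 0 0.02 0 0 0 0.0854;0 0 0.05 0 0 0 0.0854;0 0 0.09 0 0 0 0.0854;0 0 0.13 0 0 0 0.0854;0 0 0.173 0 0 0 0.0854'; python3 -m creep '-0.008 0.004 0 0 0 0 0.0854;-0.008 0.004 0 0 0 0 0.0854'; python3 - <<'E'
from h import *
m=manip.camera_model("wrist");np.save("wm11.npy",m,allow_pickle=True);im=manip.capture("wrist")
cv2.imwrite("pics/wrist11.png",im)
cv2.imwrite("pics/w11z.png",cv2.resize(im[30:260,225:365],None,fx=2.6,fy=2.6,interpolation=cv2.INTER_CUBIC))
cv2.imwrite("pics/side11.png",cv2.resize(manip.capture("side")[170:250,260:400],None,fx=5.5,fy=5.5,interpolation=cv2.INTER_CUBIC))
cv2.imwrite("pics/scene11.png",manip.capture("scene"))
E
```

```text
time_s: 17.4
tcp_pos: [0.6685, -0.0786, 0.3014]
orientation: [[0.997, 0.002, -0.083], [0.083, 0.006, 0.997], [0.003, -1.0, 0.006]]
ft_force: [0.8, -0.1, -0.3]
gripper_width: 0.999
time_s: 17.6
tcp_pos: [0.6602, -0.0742, 0.3025]
orientation: [[0.997, 0.004, -0.083], [0.083, 0.006, 0.997], [0.004, -1.0, 0.006]]
ft_force: [-0.5, 0.2, -0.2]
gripper_width: 1.004
```

View pics/wrist11.png

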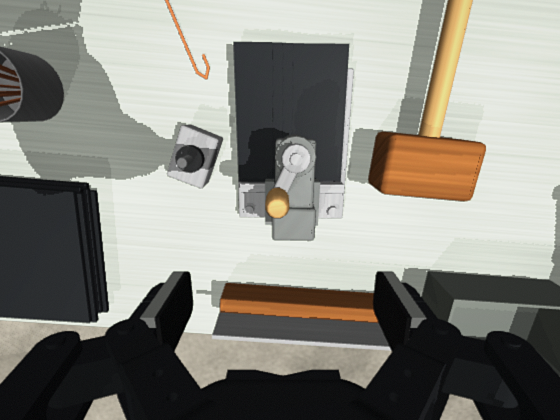

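View pics/w11z.png

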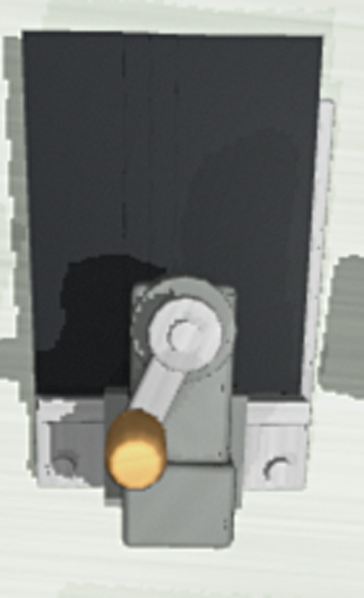

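View pics/side11.png

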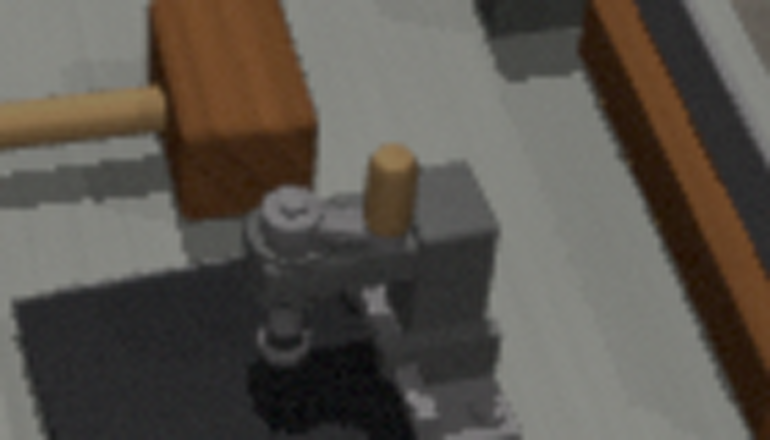

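View pics/scene11.png

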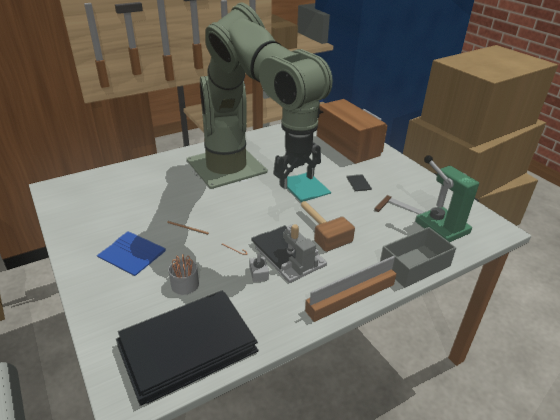

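The overhead view shows the slate at the stop (rows ≈ 397 in the crop), the knob free at (137,462) in the crop, and the bench otherwise as it was. The near edge looks slightly sloped in the crop, so I'll measure it with a line fit.

```bash
python3 - <<'E'
from h import *
np.set_printoptions(precision=4,suppress=True)
for nm,mm in (("wrist5","wm5"),("wrist11","wm11")):
    w=np.load(mm+".npy",allow_pickle=True).item(); g=cv2.cvtColor(cv2.imread(f"pics/{nm}.png"),cv2.COLOR_BGR2GRAY).astype(float)
    def edge(cols,r0,r1,sgn,z):
        pts=[]
        for c in cols:
            d=np.diff(cv2.GaussianBlur(g,(3,3),0.8)[r0:r1,c])*sgn; i=np.argmax(d)
            pts.append(plane(w,(c,r0+i+.5+ (0 if i in(0,len(d)-1) else (d[i-1]-d[i+1])/(2*(d[i-1]-2*d[i]+d[i+1])))),z))
        P=np.array(pts); vx,vy,x,y=cv2.fitLine(P[:,:2].astype(np.float32),cv2.DIST_HUBER,0,1e-5,1e-5).ravel()
        if vy<0: vx,vy=-vx,-vy
        res=np.abs((P[:,:2]-[x,y])@[vy,-vx]); return round(np.degrees(np.arctan2(-vx,vy)),2),np.array([x,y]),round(1000*res.max(),1)
    print(nm,"near",edge(range(242,345,4),30,60,-1,.023),"bed rear R",edge(range(322,340,2),205,228,1,.015),"bed rear all",edge(list(range(243,252,2))+list(range(322,340,2)),205,228,1,.015))
    print("  far edge",edge(list(range(243,252,1))+list(range(322,340,2)),176,192,1,.023))
    print("  far R",edge(range(322,342,2),176,192,1,.023)[1],"far L",edge(range(241,251,2),176,192,1,.023)[1])
E
```

```text
wrist5 near (np.float32(3.69), array([ 0.501 , -0.0873], dtype=float32), np.float64(0.6)) bed rear R (np.float32(49.35), array([ 0.7151, -0.0049], dtype=float32), np.float64(13.5)) bed rear all (np.float32(2.67), array([ 0.7193, -0.0525], dtype=float32), np.float64(12.8))
  far edge (np.float32(3.61), array([ 0.6728, -0.0683], dtype=float32), np.float64(2.9))
  far R [ 0.6688 -0.0103] far L [ 0.6764 -0.1275]
wrist11 near (np.float32(3.75), array([ 0.5002, -0.0759], dtype=float32), np.float64(0.4)) bed rear R (np.float32(41.15), array([ 0.714 , -0.0007], dtype=float32), np.float64(12.8)) bed rear all (np.float32(4.23), array([ 0.7171, -0.0433], dtype=float32), np.float64(9.5))
  far edge (np.float32(3.97), array([ 0.6732, -0.0671], dtype=float32), np.float64(0.6))
  far R [ 0.6689 -0.0064] far L [ 0.6771 -0.1242]
```

The slate's near edge is at 3.7° both before and after clamping, and its far edge is at about 4.0°. The bed is at about 4.2°, so the slate is square and didn't shift. The robot is clear of everything, so I'm handing in.

```bash
python3 -c "
from workcell import manip
print(manip.observe()['time_s'],manip.observe()['ft_force']); print(manip.sign_off())"
```

```text
17.75 [ 0.82446743 -0.04884581 -0.8973604 ]
the job is handed in; nothing more can be done
None
```

The slate is home against the back stop and clamped snug, and I handed the job in at 17.75 s; no verdict is reported.

- **Slate:** I pushed it with two fingers until it met the stop (17.6 N peak), then gave one central push of about 12 N to seat it. In the last pictures its near edge is at about 3.75° and its far edge at about 4.0°. The bed is at about 4.2°, so it is square within the measuring error, and it did not shift during clamping.
- **Clamping:** I wound the knob clockwise about 5.95 rad. Free winding read about 7.2 N, mostly between 6.4 and 8.3 N. The pad met the slate at about 5.57 rad, and the last moving reading was 12.6 N. That is about 5.3 N above free by force and about 5.2 N by angle past contact, within the 4 to 6 N snug range.
- **Release and bench:** I opened the fingers with almost no load on the knob and lifted clear. The knob stayed where it was left, and the other things on the bench look unmoved.

**Checks that failed or disagreed:** my automatic line fit to the bed's rear edge failed (up to 13 mm residuals), so the 4.2° bed figure comes from hand-picked corners. I did not re-measure the clamping force after letting go.

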